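# Line up the microscope objectives by size on the lens rack

### The arm

A 7-joint arm with a two-finger parallel gripper is mounted at the origin on the work surface. World frame = base frame: x ahead of the robot, y to its left, z up, the work surface at z = 0. Lengths are in mm, angles in rad, forces in N, time in s.
With the tool pointing down it reaches from about 425 to 950 mm from the base axis. Payload 4.7 kg.
Tool frame: the origin (TCP) lies midway between the tips of the shut fingers; the grasp point (between the pads) lies 19 mm behind it; z points along the fingers, y is the line along which they close (so a half turn about z gives the same grasp; the last joint's range is limited). The gripper opens to 85 mm and grips with 20 to 120 N. Pads are 22 mm wide; open, the fingers measure 114 mm over their backs; the gripper's body (76 mm by 85 mm) begins 54 mm behind the grasp point. The pads swing forward as they close: fully open they stand 13 mm farther back than shut.
Start: joints at [-1.268, 0.469, -0.049, 1.532, 0.024, 1.141, -0.082], TCP at [219.838, 638.216, 231.335] pointing down, gripper open.
Joint ranges: [-2.59, 2.59], [-0.33, 1.99], [-1.39, 1.29], [0.1, 2.45], [-1.04, 4.18], [0.21, 1.99], [-2.66, 2.66]. Speed limits (rad/s): [2.57, 2.57, 3.14, 3.14, 3.14, 3.14, 3.14].

### API

Orientations are given as a unit quaternion [w, x, y, z].
In Python, from plant import * gives the robot as it stands. The module is installed in compiled form; this text tells all that it offers. Calls block until the motion is done:
- move_ptp(position, orientation): joint-space move of the TCP to a pose.
- line_to(position, velocity=150, orientation=None, stop_force=None): straight line of the TCP; orientation=None keeps the orientation; velocity is the mean speed in mm/s. With stop_force (N) it stops when the force on the tool has changed by that much, and returns True; else False.
- move_joints(angles): joint-space move.
- gripper_to(opening, effort=None): finger opening in mm; effort is the grip in N (None keeps the last); returns when the fingers have stopped.
- pause(seconds).
- ik(position, orientation): joint angles nearest the present ones, or None.
- state(): the state.
- capture(name): name is "scene" or "top"; returns the picture (420x560x3 uint8, red, green, blue); there is no depth.
- calibration(name): a dict with "fx", "fy", "cx", "cy" (pixels), "cam_to_world" (4x4, takes a point from camera to world coordinates). Camera axes: x right, y down, z forward; pixel columns grow to the right and rows downward; lengths in mm; the calibration is good to about 2 mm. A picture is of the moment at which its call begins. calibration takes no time and is no camera call.
A pose or a line that the arm cannot do raises MotionError and nothing moves.
- job_done(): hands the job in; it is judged then, once.
Trained networks look in the newest picture that a camera, given by its name, has taken for a name from the list of things; names that differ only in an ending like _2 or _b are one class to them, and where a whole thing is asked for, a point or a joint stands for the part that bears it (a point fixed in the world has none). Each returns a list of dicts, best first, with "p" (0 to 1); they miss things now and then, are a little off and sometimes report something else, mostly with a low value. They report only what shows in the picture. A call takes as long as a camera call. They do not tell look-alikes from the thing itself.
- look_for(camera, name): "box" ([centre column, centre row, width, height] in pixels, round what is visible of it).
The state is a dict: "clock": time; "joint_pos": joint angles; "joint_vel": joint speeds; "effort": joint torques, N m; "eef_pos": TCP position; "ee_rot": TCP orientation; "ft_force": force on the tool from outside, world axes, zero at the start; "ft_torque": the same for the moment, N m; "grip_width": finger opening in mm; "gripper_force": force on a finger pad.
Only numpy, scipy, OpenCV 4.12 (cv2) and the standard library are available. Lean on these libraries where they do the work, as an engineer would, in place of code of your own. Each camera call takes 0.05 s, during which the arm holds its last target. There are 200 camera calls.

### The job

Line up the four microscope objective lenses on the black rack in order of size, each upright and centred on its own white mark: the smallest next to the yellow end block, rising to the largest next to the red one. Keep them upright, set them down gently without dropping them, and leave the little dish and the two vials where they stand.

Things in the scene. Friction and masses are not known exactly. Their poses are not given: they have to be found in the camera images.
- rack: flat black lens rack fixed to the bench, 90 mm (its x) by 400 mm (its y), 8 mm thick, with four white 68 mm round marks in a row along its y axis, centred at x = 0 and y = -120, -40, 40 and 120 mm in its frame. Origin: centre of its underside, on the bench. Its yaw is within 0.3 rad of world
- yellow_block: yellow end block, fixed on one end of the rack (either end), at rack y = +185 or -185 mm; 70 x 20 mm, 20 mm tall, its top 28 mm above the bench. Origin: centre of its underside. It marks the end for the smallest lens; the nearest mark is 65 mm from its centre, the others 145, 225 and 305 mm
- red_block: red end block, same size, fixed on the other end of the rack. It marks the end for the largest lens
- lens_a: smallest of four microscope objective lenses: upright black cylinder 34 mm in diameter over its whole height of 30 mm, thin silver bands, silver rim and greenish glass on top; loose, standing on the bench. Origin: centre of its underside, z up
- lens_b: second smallest of four microscope objective lenses: upright black cylinder 42 mm in diameter over its whole height of 42 mm, thin silver bands, silver rim and greenish glass on top; loose, standing on the bench. Origin: centre of its underside, z up
- lens_c: second largest of four microscope objective lenses: upright black cylinder 50 mm in diameter over its whole height of 54 mm, thin silver bands, silver rim and greenish glass on top; loose, standing on the bench. Origin: centre of its underside, z up
- lens_d: largest of four microscope objective lenses: upright black cylinder 58 mm in diameter over its whole height of 66 mm, thin silver bands, silver rim and greenish glass on top; loose, standing on the bench. Origin: centre of its underside, z up
- dish: small white round culture dish, 35 mm across, 10 mm tall, three red spots on top; loose; to be left alone. Origin: centre of its underside
- vial_blue: capped glass vial with its cap blue, 25 mm across, 38 mm tall, standing; loose; to be left alone. Origin: centre of its underside
- vial_orange: capped glass vial with its cap orange, 25 mm across, 38 mm tall, standing; loose; to be left alone. Origin: centre of its underside
There are look-alikes about, which are no part of the job. Leave any green or orange look-alike of the lens_d alone.

How it is judged (in metres and radians):
At the end, for the whole second after the job is handed in: Each lens stands upright (within 0.1 rad) and at rest on the rack, within 12 mm of the centre of its mark both across and along the row: smallest on the mark nearest the yellow block, then the second smallest, the second largest, and the largest nearest the red block (x of lens_a in the frame of rack between -0.012 and 0.012 m and y of lens_a in the frame of rack between -0.14 and 0.14 m and horizontal distance between lens_a and yellow_block between 0.053 and 0.077 m and height (world z) of lens_a between 0.005 and 0.012 m and angle between each of lens_a, lens_b, lens_c, lens_d's own z axis and vertical below 0.1 rad and linear speed of each of lens_a, lens_b, lens_c, lens_d below 0.02 m/s and x of lens_b in the frame of rack between -0.012 and 0.012 m and y of lens_b in the frame of rack between -0.14 and 0.14 m and horizontal distance between lens_b and yellow_block between 0.133 and 0.157 m and height (world z) of lens_b between 0.005 and 0.012 m and x of lens_c in the frame of rack between -0.012 and 0.012 m and y of lens_c in the frame of rack between -0.14 and 0.14 m and horizontal distance between lens_c and yellow_block between 0.213 and 0.237 m and height (world z) of lens_c between 0.005 and 0.012 m and x of lens_d in the frame of rack between -0.012 and 0.012 m and y of lens_d in the frame of rack between -0.14 and 0.14 m and horizontal distance between lens_d and yellow_block between 0.293 and 0.317 m and height (world z) of lens_d between 0.005 and 0.012 m); the robot touches nothing.
It fails at once if a lens dropped or thrown: faster than 0.5 m/s with no finger on it (a fall of more than about 13 mm) ((linear speed of lens_a above 0.5 m/s and contact force between lens_a and the fingers below 0.05 N) or (linear speed of lens_b above 0.5 m/s and contact force between lens_b and the fingers below 0.05 N) or (linear speed of lens_c above 0.5 m/s and contact force between lens_c and the fingers below 0.05 N) or (linear speed of lens_d above 0.5 m/s and contact force between lens_d and the fingers below 0.05 N)).
It fails at once if a lens tipped by more than 0.6 rad (34 degrees) (angle between any of lens_a, lens_b, lens_c, lens_d's own z axis and vertical above 0.6 rad).
It fails at once if the dish or a vial moved by more than 15 mm (distance of any of dish, vial_blue, vial_orange from where it was at the start of the episode above 0.015 m).
It also fails if it takes over 93 s, if anything falls off the work surface, if the arm or the gripper's body presses on something with over 40 N, if the wrist force passes 120 N, or if a joint passes its speed limit or range.

## Working session

There is one attempt and no reset: what is moved stays moved. The work goes in short steps, each a Python script; the robot and the scene stay as the last script left them, time stands still between calls to the robot, and variables do not carry over. Pictures are saved under pics/ and viewed, at most 14 in all, crops included, and the job is handed in when it is done.

```bash
mkdir -p pics; python3 - <<'E'
from plant import *
import cv2,numpy as np
for n in("scene","top"):
    im=capture(n); cv2.imwrite(f"pics/{n}0.png",cv2.resize(im[:,:,::-1],(800,600),interpolation=cv2.INTER_CUBIC))
    c=calibration(n); print(n,c["fx"],c["fy"],c["cx"],c["cy"],np.round(c["cam_to_world"],3).tolist())
    for o in("lens_a","rack","yellow_block","red_block","dish","vial_blue","vial_orange"):
        print(o,[(np.round(d["box"],1).tolist(),round(d["p"],2)) for d in look_for(n,o)])
s=state();print(s["clock"],s["eef_pos"],s["ee_rot"],s["grip_width"])
E
```

```text
scene 385.153318917863 385.153318917863 279.3601133559484 208.71664851754164 [[0.722, 0.526, -0.45, 963.318], [0.692, -0.538, 0.481, -462.089], [0.011, -0.659, -0.752, 756.173], [0.0, 0.0, 0.0, 1.0]]
lens_a [([230.2, 225.8, 20.5, 24.0], 0.84), ([250.1, 160.3, 23.5, 30.8], 0.7), ([288.7, 145.8, 18.2, 24.7], 0.62), ([286.9, 171.2, 17.9, 30.3], 0.57), ([161.0, 301.7, 18.6, 13.8], 0.56), ([332.1, 141.9, 16.7, 28.4], 0.55)]
rack [([285.4, 256.4, 126.5, 124.9], 0.95), ([317.6, 155.8, 10.9, 14.2], 0.68)]
yellow_block [([329.9, 197.2, 23.5, 19.3], 0.57)]
red_block [([242.6, 300.6, 32.5, 24.3], 0.79), ([285.8, 257.6, 129.2, 123.0], 0.37)]
dish []
vial_blue [([189.4, 250.0, 15.3, 16.6], 0.7)]
vial_orange [([318.6, 157.2, 9.0, 13.3], 0.4)]
top 438.8767295593538 438.8767295593538 274.7396154637094 210.64023365294227 [[0.028, -0.979, 0.204, 313.485], [-1.0, -0.027, 0.008, -9.984], [-0.002, -0.204, -0.979, 985.537], [0.0, 0.0, 0.0, 1.0]]
lens_a [([130.9, 232.4, 28.9, 21.3], 0.91), ([181.6, 269.5, 30.1, 29.4], 0.91), ([232.8, 289.0, 27.3, 27.7], 0.86), ([320.5, 232.3, 21.7, 21.3], 0.84), ([429.9, 213.6, 14.6, 21.8], 0.58)]
rack [([298.2, 172.8, 168.4, 52.6], 0.75)]
yellow_block [([430.9, 212.9, 16.0, 16.9], 0.66)]
red_block [([377.2, 159.5, 14.4, 31.2], 0.86), ([275.6, 237.9, 19.7, 12.6], 0.2)]
dish [([276.2, 236.9, 19.8, 12.6], 0.76)]
vial_blue [([167.6, 229.8, 15.4, 10.5], 0.17)]
vial_orange [([171.2, 230.3, 15.8, 12.0], 0.58)]
0.8 [219.83917595 638.22236178 231.34953703] [-1.03947977e-05  1.65134822e-01  9.86271001e-01  5.12427993e-05] 85.41528765191273
```

View pics/scene0.png

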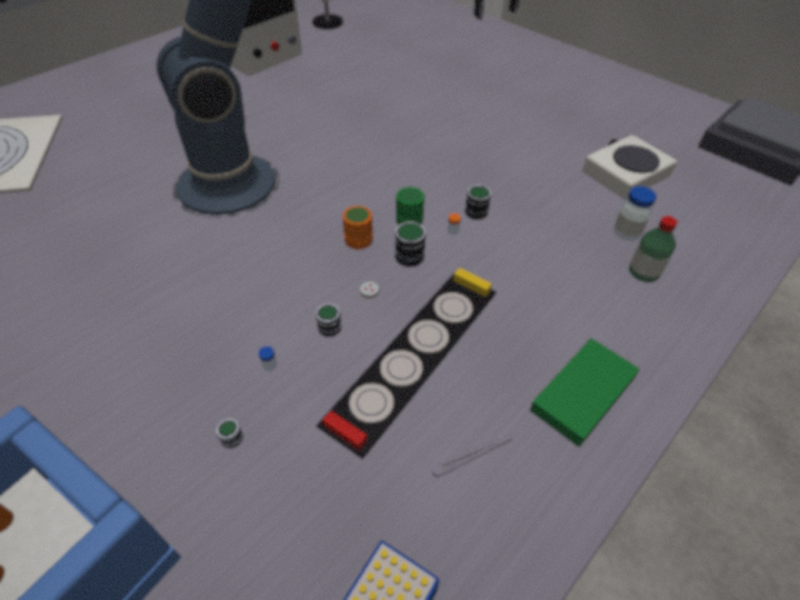

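View pics/top0.png

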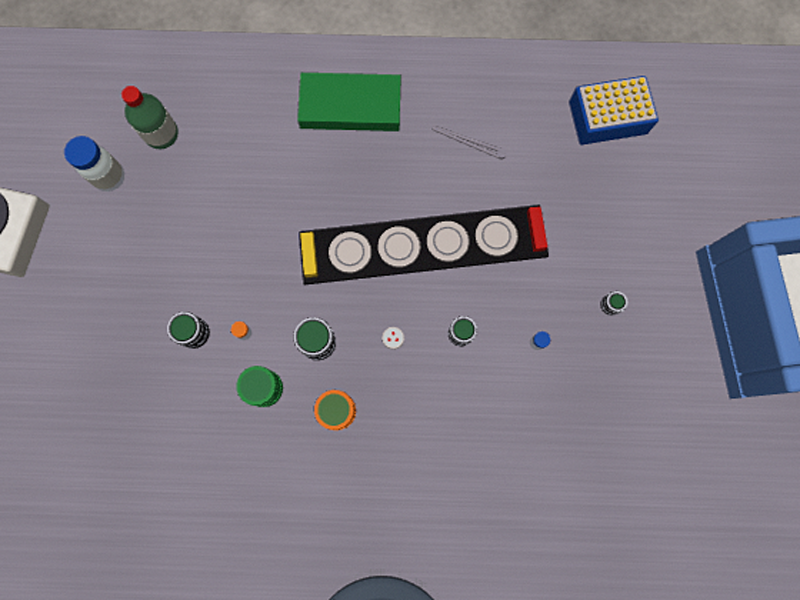

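The top view shows the lenses at 800-px coordinates c (184,325), d (314,335), b (462,328) and a (616,300). The yellow block is at the left (+y) end and the red one on the right. The orange vial is at (239,329), the blue one at (542,340) and the dish at (393,337). Next I measure these properly.

```bash
cat > h.py <<'E'
from plant import *
import cv2,numpy as np
H=dict(a=30,b=42,c=54,d=66); D=dict(a=34,b=42,c=50,d=58)
def world(n,uv,z):
    c=calibration(n);T=np.array(c["cam_to_world"])
    r=T[:3,:3]@[(uv[0]-c["cx"])/c["fx"],(uv[1]-c["cy"])/c["fy"],1]
    return (T[:3,3]+r*(z-T[2,3])/r[2])[:2]
def pix(n,p):
    c=calibration(n);T=np.array(c["cam_to_world"]);q=T[:3,:3].T@(np.array(p)-T[:3,3])
    return np.array([c["fx"]*q[0]/q[2]+c["cx"],c["fy"]*q[1]/q[2]+c["cy"]])
def blobs(m,lo,hi):
    k,_,st,ce=cv2.connectedComponentsWithStats(m.astype(np.uint8))
    return [(ce[i],st[i,4]) for i in range(1,k) if lo<=st[i,4]<=hi]
def marks(im,n="top"):
    m=im.min(2)>170
    return [(world(n,c,8),a) for c,a in blobs(m,250,1200)]
def glass(im):
    v=im.astype(int);m=(v[:,:,1]>v[:,:,0]*1.35)&(v[:,:,1]>v[:,:,2]*1.08)&(v[:,:,1]<120)
    return blobs(m,40,1500)
E
python3 - <<'E'
from h import *
for n in("top","scene"):
    im=capture(n)
    print(n,"marks",[(np.round(w,1).tolist(),a) for w,a in marks(im,n)])
    for c,a in glass(im): print(np.round(c*1.4286,1),a,{k:np.round(world(n,c,h),1).tolist() for k,h in H.items()})
print([np.round(world("top",np.array(p)/1.4286,z),0) for p,z in [((239,329),38),((542,340),38),((393,337),10),((308,254),28),((538,228),28)]])
E
```

```text
top marks [([627.3, 621.7], np.int32(742)), ([632.4, -165.4], np.int32(255)), ([620.9, -86.4], np.int32(261)), ([608.9, -7.7], np.int32(260)), ([597.1, 71.1], np.int32(267)), ([565.0, -640.2], np.int32(465))]
[356.2  82.1] 404 {'a': [886.3, 69.4], 'b': [879.1, 68.4], 'c': [871.9, 67.4], 'd': [864.7, 66.4]}
[355.3 120.8] 476 {'a': [815.6, 68.1], 'b': [809.3, 67.1], 'c': [803.0, 66.1], 'd': [796.7, 65.2]}
[146.  114.2] 506 {'a': [818.1, 416.3], 'b': [811.8, 410.9], 'c': [805.4, 405.6], 'd': [799.1, 400.2]}
[166.6 142.3] 47 {'a': [768.8, 376.8], 'b': [763.1, 371.9], 'c': [757.4, 367.1], 'd': [751.7, 362.2]}
[616.7 300.8] 80 {'a': [522.7, -350.9], 'b': [520.1, -346.6], 'c': [517.5, -342.3], 'd': [514.8, -338.0]}
[182.5 327.3] 251 {'a': [462.0, 320.8], 'b': [460.1, 316.6], 'c': [458.3, 312.5], 'd': [456.4, 308.3]}
[312.3 335.9] 378 {'a': [454.2, 119.7], 'b': [452.5, 118.1], 'c': [450.7, 116.5], 'd': [448.9, 114.8]}
[463.4 329. ] 155 {'a': [471.5, -112.8], 'b': [469.6, -111.5], 'c': [467.6, -110.2], 'd': [465.6, -108.9]}
[255.  384.8] 371 {'a': [377.1, 202.4], 'b': [376.3, 199.8], 'c': [37
[... 449 characters left out ...]
0, 337.1], 'b': [450.6, 323.9], 'c': [459.2, 310.7], 'd': [467.9, 297.5]}
[356.5 214.2] 68 {'a': [310.6, 105.7], 'b': [321.4, 96.4], 'c': [332.1, 87.0], 'd': [342.9, 77.6]}
[409.9 231.1] 131 {'a': [422.6, 144.3], 'b': [431.5, 134.3], 'c': [440.5, 124.3], 'd': [449.4, 114.3]}
[657.4 243.5] 325 {'a': [789.1, 454.2], 'b': [792.0, 439.1], 'c': [794.9, 423.9], 'd': [797.8, 408.8]}
[327.  312.1] 72 {'a': [462.2, -106.4], 'b': [470.4, -112.3], 'c': [478.7, -118.1], 'd': [487.0, -124.0]}
[226.7 427.7] 62 {'a': [522.6, -352.0], 'b': [529.8, -353.8], 'c': [537.1, -355.6], 'd': [544.4, -357.4]}
[array([461., 231.]), array([ 457., -232.]), array([459.,  -4.]), array([585., 134.]), array([ 639., -231.])]
```

```bash
cat >> h.py <<'E'
L=dict(a=(522.6,-351.4),b=(470,-111.9),c=(458.7,311.6),d=(449.1,114.6))
T=dict(d=(632.4,-165.4),c=(620.9,-86.4),b=(608.9,-7.7),a=(597.1,71.1))
G=dict(a=5,b=7,c=10,d=15)
th=(0.148+np.pi/2)/2
Q=[0,np.cos(th),np.sin(th),0]; Q2=[0,np.cos(th+np.pi/2),np.sin(th+np.pi/2),0]
def go(k,q,hi=150):
    x,y=L[k];tx,ty=T[k];g=G[k]
    gripper_to(min(85,D[k]+26),60)
    (move_ptp if state()["eef_pos"][2]>190 else line_to)([x,y,hi],**({} if state()["eef_pos"][2]<=190 else {}),orientation=q)
    line_to([x,y,g],120)
    gripper_to(D[k]-8,60); s=state(); print(k,"grip",s["grip_width"],s["gripper_force"])
    if s["grip_width"]<D[k]-5: raise SystemExit("missed")
    line_to([x,y,hi],120); s=state(); print("lift",s["grip_width"],s["gripper_force"],s["ft_force"])
    line_to([tx,ty,hi],200)
    line_to([tx,ty,g+8+3],100)
    print("touch",line_to([tx,ty,g+8-3],12,stop_force=4),state()["eef_pos"])
    gripper_to(min(85,D[k]+22)); line_to([tx,ty,hi],150); print("t",state()["clock"])
E
sed -i 's/\*\*({} if.*{}),orientation/orientation/' h.py
python3 - <<'E'
from h import *
for q in(Q,Q2):
    print([ik([*p,z],q) is not None for k in "cdba" for p in(L[k],T[k]) for z in(G[k],150)], np.round(ik([*L["c"],150],q),2))
E
```

```text
[True, True, True, True, True, True, True, True, True, True, True, True, True, True, True, True] [-0.89  0.37  0.28  1.92 -0.13  0.87 -0.4 ]
[True, True, True, True, True, True, True, True, True, True, True, True, True, True, True, True] [-0.4   0.39 -0.35  1.89  0.17  0.89  2.46]
```

```bash
python3 - <<'E'
from h import *
move_ptp([*L["c"],200],Q)
go("c",Q)
im=capture("top");cv2.imwrite("pics/c1.png",cv2.resize(im[:,:,::-1],(800,600)))
E
```

```text
c grip 49.047343571540246 61.854543685913086
lift 48.961004118426395 62.13091492652893 [-0.10459582 -0.11339844 -1.78496587]
touch True [621.33790942 -86.46762392  18.88843569]
t 11.4417
```

View pics/c1.png

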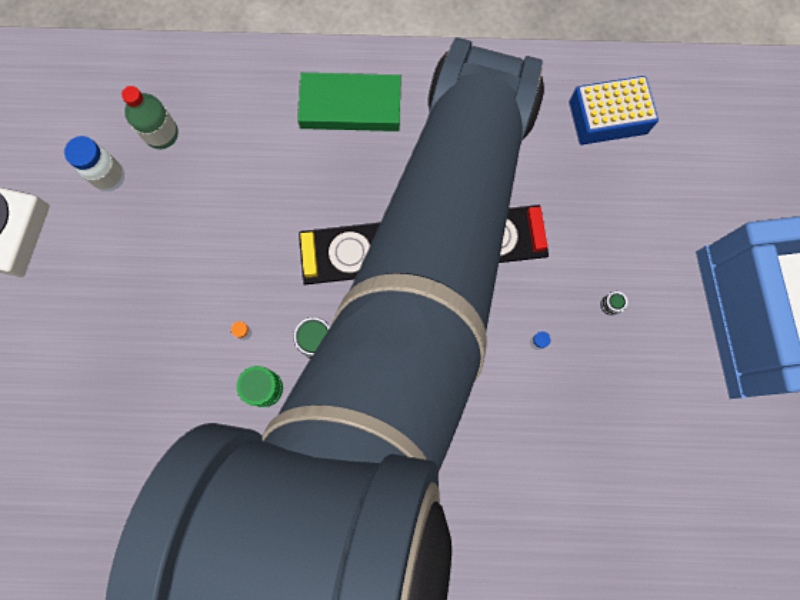

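The arm hides the placed lens, but the orange vial (239,329) is undisturbed. The grip width and the touch height match a clean placing, so I carry on.

```bash
python3 - <<'E'
from h import *
for k in "dba": go(k,Q)
move_ptp([300,600,230],Q)
for n in("top","scene"):
    im=capture(n);cv2.imwrite(f"pics/{n}2.png",cv2.resize(im[:,:,::-1],(800,600)))
    gl=glass(im)
    for k in "abcd":
        e=min((world(n,c,H[k]+8)-T[k] for c,_ in gl),key=np.linalg.norm); print(n,k,np.round(e,1))
print(state()["clock"])
E
```

```text
d grip 56.866662352742594 63.19607377052307
lift 56.58347267095765 64.25267457962036 [ 0.83754114 -1.15214    -2.19506004]
touch True [ 632.83089102 -165.49387689   23.92601681]
t 21.525
b grip 40.67500014697132 60.10020196437836
lift 40.871744566186244 60.530333518981934 [ 0.30014512  0.51976878 -1.49252824]
touch True [609.33855883  -7.64997412  15.87710599]
t 30.3667
a grip 31.93700044482372 59.55844223499298
lift 32.358379480560814 59.45379853248596 [-0.71342079  0.20843087 -0.02615263]
touch True [597.50383682  71.19117096  13.98186802]
t 41.7083
top a [-0.7 -0.1]
top b [-0.6  0.4]
top c [-0.6  0.6]
top d [-0.6  0.1]
scene a [  6. -71.]
scene b [0.3 0. ]
scene c [-0.  -0.2]
scene d [ 0.3 -0.8]
44.0
```

View pics/top2.png

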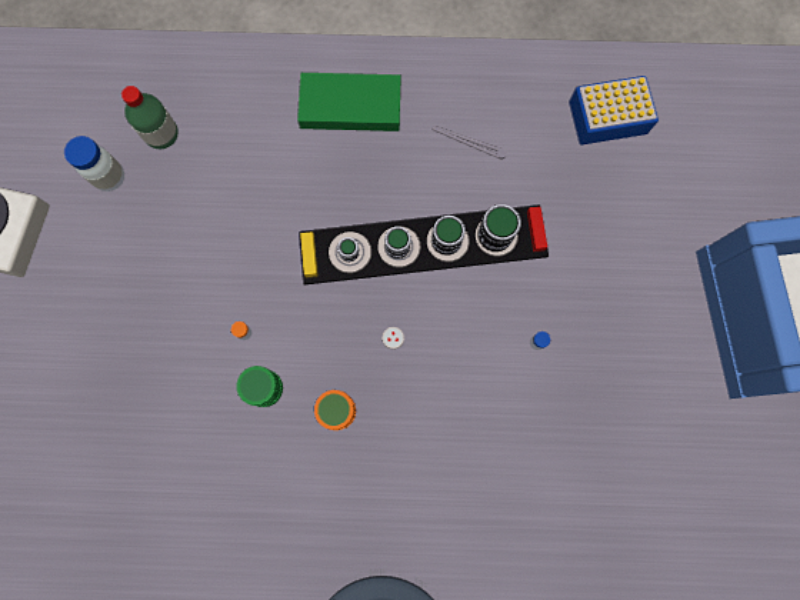

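View pics/scene2.png

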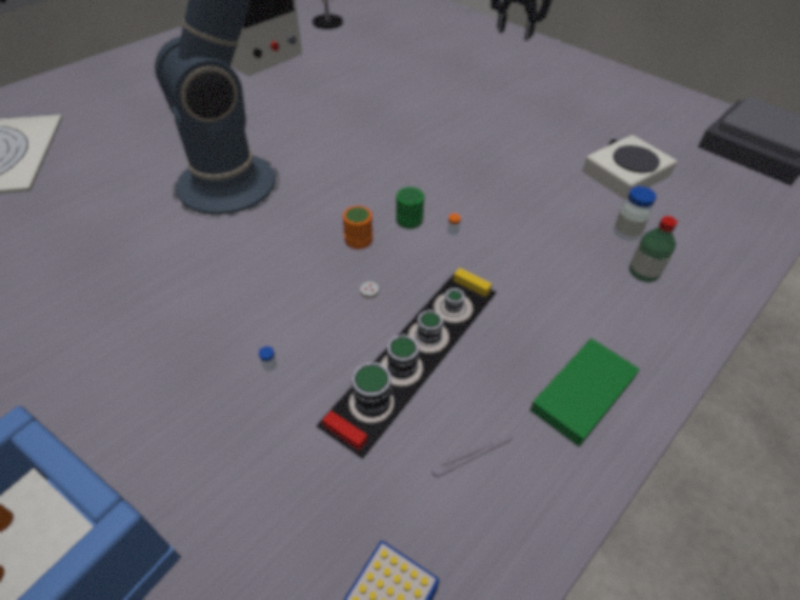

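Both views show all four lenses upright on their marks, from a at the yellow end to d at the red end. The top camera puts each within 1 mm of its mark. In the scene view a's blob was too small to detect, but a is visible on its mark at (454,298). The vials and dish look unmoved.

```bash
python3 -c "
from plant import *
print(job_done())"
```

```text
the job is handed in; nothing more can be done
None
```

The job is handed in: all four lenses stand upright on their marks in size order, smallest by the yellow block, each within about 1 mm of its mark centre in the top camera, and the dish and vials look unmoved in the pictures (about 44 s on the robot clock).

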